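# Zero and lock the angle dial of a microtome knife holder

### The job

Make the knife holder ready for storage: turn its angle dial so the pointer stands on the zero mark and let go, then swing the locking arm gently into the dial's notch until it snaps into its spring catch and stays there by itself. Don't force the arm once it has come up against its stop, and leave the jar, the slide box and the cassette standing where they are.

Things in the scene. Friction and masses are not known exactly. Their poses are not given: they have to be found in the camera images.
- knife_base: Heavy fixed white casting, 210 (x) x 310 (y) x 70 mm high; origin: centre of its underside. In its frame, on its flat top: dial axis at (0, 20) mm, arm hinge at (75, -36), steel catch block at x -45, y -64 to -42, up to 34 mm above the top; black blade holder at y 102 to 145, up to 57 mm above the top. Yaw within 0.35 rad of the world's.
- dial_grip (a point): On the dial's upright axis, mid height of its grip bar (118 mm above the bench). Dial: grey metal disc 90 mm across, top 104 mm above the bench, one V notch in its rim (22 mm wide at the mouth) across from the pointer. On it an upright black grip bar 46 mm long, 10 mm thick, from 104 to 132 mm above the bench, to be gripped across its thickness from above.
- dial_pointer (a point): Tip of the pointer, a thin ridge on the disc at one end of the grip bar, 45 mm from the dial's axis along the bar, 105 mm above the bench. The zero mark is the one long thick tick of the scale on the base, on the side of the blade holder (base's +y).
- dial (a joint): Dial angle, rad, counter-clockwise positive seen from above, range -0.7 to 3.0, no stop or click at zero. At 0 pointer and bar point along the base's +y at the zero mark and the notch faces -y to the arm. Starts at 1.8 to 2.7 (more than one grasp). Turns stiffly (0.05 N m), stays where left.
- lock_hinge (a point): On the upright hinge axis of the locking arm, fixed to the base, at mid height of the arm (97 mm above the bench). The arm is a level flat steel bar 12 mm wide, its top 102 mm above the bench. 75 mm from the hinge a 6 mm nose sticks out sideways, reaching 29 mm from the bar's centre line; it enters the dial's notch.
- lock_bar: The locking arm itself with nose and peg; origin on its hinge axis at the level of the base's top (70 mm above the bench), its -x axis runs along the arm to the peg, z up.
- lock_peg (a point): Centre of the top of the upright round peg (12 mm across, from 102 to 135 mm above the bench) at the free end of the locking arm, 145 mm from the hinge axis. Push this peg to swing the arm; it need not be grasped. The bar reaches 7 mm past the peg's centre.
- lock_arm (a joint): Arm angle, rad: 0 = arm along the base's -x from its hinge, positive = open, towards the base's -y; starts at 0.95 to 1.45. A light spring (0.15 N m) swings it open again to about 0.8 unless caught. Nearly closed it rides over a spring dome (about 6 N at the peg), snaps, and 2 mm on meets a solid stop anywhere from 0 to 0.18, elsewhere each time: feel for it. Caught, it rests 0.02 above the stop.
- jar: Amber glass jar with a cap, 60 mm across, 85 mm high, on the bench beyond the base (its +x side); origin at the centre of its underside. Not to be moved.
- slide_box: Grey plastic slide box 85 x 55 x 34 mm on the bench on the base's -y side; origin at the centre of its underside. Not to be moved.
- cassette: White tissue cassette 41 x 29 x 9 mm on the bench on the robot's side of the base; origin at the centre of its underside. Not to be moved.

How it is judged:
On the way, in this order (a step that is already met when the one before it is completed fails the run):
1. the dial stands within 0.12 rad (7 degrees) of zero, let go, with the locking arm still open (value of joint dial between -0.12 and 0.12 rad and contact force between the fingers and knife_base below 0.5 N and value of joint lock_arm above 0.5 rad), for 0.2 s.
2. the arm has gone into the notch (value of joint dial between -0.12 and 0.12 rad and value of joint lock_arm below 0.235 rad), for 0.2 s.
At the end, for the whole second after the job is handed in: The dial is within 0.12 rad (7 degrees) of zero; the locking arm is caught, below 0.22 rad, at rest and staying there untouched by the fingers (value of joint dial between -0.12 and 0.12 rad and contact force between the fingers and knife_base below 0.5 N and value of joint lock_arm below 0.22 rad and velocity of joint lock_arm between -0.05 and 0.05 rad/s).
It fails at once if the fingers press the locking arm with more than 30 N (contact force between the fingers and lock_bar above 30 N).
It fails at once if the jar is shifted more than 20 mm (distance of jar from where it was at the start of the episode above 0.02 m).
It fails at once if the slide box is shifted more than 20 mm (distance of slide_box from where it was at the start of the episode above 0.02 m).
It fails at once if the cassette is shifted more than 20 mm (distance of cassette from where it was at the start of the episode above 0.02 m).
It also fails if it takes over 64 s, if anything falls off the work surface, if the arm or the gripper's body presses on something with over 40 N, if the wrist force passes 120 N, or if a joint passes its speed limit or range.

### The arm

A 6-joint arm with a two-finger parallel gripper is mounted at the origin on the work surface. World frame = base frame: x ahead of the robot, y to its left, z up, the work surface at z = 0. Lengths are in m, angles in rad, forces in N, time in s.
With the tool pointing down it reaches from about 0.3 to 0.75 m from the base axis. Payload 8.5 kg.
Tool frame: the origin (TCP) lies at the very end of the fingers, on their centre line; the grasp point (between the pads) lies 19 mm behind it; z points along the fingers, y is the line along which they close (so a half turn about z gives the same grasp; the last joint's range is limited). The gripper opens to 88 mm and grips with 3 to 60 N. Pads are 18 mm wide; open, the fingers measure 123 mm over their backs; the gripper's body (75 mm by 187 mm) begins 45 mm behind the grasp point.
Start: joints at [-1.481, 0.381, 1.297, -0, 1.464, -0.215], TCP at [0.165, -0.525, 0.239] pointing down, gripper open.
Joint ranges: [-3.11, 3.11], [-0.89, 2.33], [0.22, 2.48], [-1.42, 4.56], [0.17, 2.85], [-2.88, 2.88]. Speed limits (rad/s): [2.39, 2.39, 3.14, 3.14, 3.14, 3.14].

### API

Orientations are given as a unit quaternion [w, x, y, z].
In Python, from rig import arm gives the robot as it stands.
- The arm moves only by the tool carry_out, never from a script. Its argument "rows" is a list of rows, each an object of numbers: "tx", "ty", "tz": the shift along the tool's x, y, z in mm; "rx", "ry", "rz": the turn, a rotation vector about the tool's x, y, z in degrees; "claw": the opening, from 0 (shut) to 1 (fully open). In form: [{"tx": .., "ty": .., "tz": .., "rx": .., "ry": .., "rz": .., "claw": ..}, ...]. A call has 1 to 5 rows; each row shifts and turns the commanded pose from where the row before left it, along the tool's axes as they then stand; what a row does not reach is not made up. A row lasts 1/12 s, in which the tool goes at most 41.7 mm and 7.16 degrees, less where a joint would pass 70% of its speed; a pose out of reach is approached as far as the arm can. A call with a gripper value outside its range is refused whole. The fingers move at their own pace and stop on an object; "newtons" is the grip in N (left out, the last holds). Time passes only in rows, so rows that do not move let the fingers close. It gives the time, the measured TCP pose, the force and the opening at its end, in the units of the state.
- arm.get_obs(): the state, without advancing time (a new reading comes with each control period).
- arm.read_camera(name): name is "side" or "top"; returns a dict with "image" (480x640x3 uint8, red, green, blue), "K" (3x3 intrinsics, pixels), "xyz" and "rotation" of the camera in the world. Camera axes: x right, y down, z forward; pixel columns grow to the right and rows downward; lengths in m; the calibration is good to about 2 mm. A picture is of the moment at which its call begins. There is no depth.
- arm.sign_off(): hands the job in, once; it reports no verdict.
Trained networks look in the newest picture that a camera, given by its name, has taken for a name from the list of things; names that differ only in an ending like _2 or _b are one class to them, and where a whole thing is asked for, a point or a joint stands for the part that bears it (a point fixed in the world has none). Each returns a list of dicts, best first, with "score" (0 to 1); they miss things now and then, are a little off and sometimes report something else, mostly with a low value. They report only what shows in the picture. A call takes as long as a camera call.
- arm.find_in(camera, thing): "rect" ([left, top, width, height] in pixels, round what is visible of it).
- arm.mark_of(camera, thing): "at" ([column, row] in pixels: a listed point, or the origin of a listed thing).
The state is a dict: "time": time; "joints": joint angles; "dq": joint speeds; "joint_efforts": joint torques, N m; "ee_pos": TCP position; "orientation": TCP orientation; "force": force on the tool from outside, world axes, zero at the start; "ft_torque": the same for the moment, N m; "gripper_width": opening from 0.0 (shut) to 1.0 (fully open).
Only numpy, scipy, OpenCV 4.12 (cv2) and the standard library are available. Lean on these libraries where they do the work, as an engineer would, in place of code of your own. Each camera call takes 0.05 s, during which the arm holds its last target. There are 200 camera calls.

## Working session

There is one attempt and no reset: what is moved stays moved. The work goes in short steps, Python scripts to look and compute and a tool call to move; the robot and the scene stay as the last step left them, time stands still between calls to the robot, and variables do not carry over. Pictures are saved under pics/ and viewed, on a budget of 10 in all, crops included, one or two more only if the job needs it, and the job is handed in when it is done.

Besides the shell and the picture viewer there is one more tool, called after "Call:" as name(argument=value, ...), one argument or row to a line, values as JSON. carry_out: Moves the arm, as the interface text tells. Its arguments: {"type":"object","properties":{"rows":{"type":"array","items":{"type":"object","properties":{"tx":{"type":"number"},"ty":{"type":"number"},"tz":{"type":"number"},"rx":{"type":"number"},"ry":{"type":"number"},"rz":{"type":"number"},"claw":{"type":"number"}}}},"newtons":{"type":"number"}},"required":["rows"]}

```bash
mkdir -p pics; cat > h.py <<'E'
import numpy as np,cv2
from rig import arm
def ray(c,uv):
    d=np.linalg.inv(c["K"])@np.array([uv[0],uv[1],1.]);R=np.array(c["rotation"])
    if R.shape!=(3,3):
        from scipy.spatial.transform import Rotation as Q
        R=Q.from_quat([R[1],R[2],R[3],R[0]]).as_matrix()
    return np.array(c["xyz"]),R@d
def atz(c,uv,z):
    o,d=ray(c,uv);return o+d*(z-o[2])/d[2]
E
python3 - <<'E'
from h import *
np.set_printoptions(precision=4,suppress=True)
print(arm.get_obs())
Z=dict(dial_grip=.118,dial_pointer=.105,lock_hinge=.097,lock_peg=.135,lock_bar=.07,knife_base=0,jar=0,slide_box=0,cassette=0)
for n in("top","side"):
    c=arm.read_camera(n);cv2.imwrite(f"pics/{n}0.png",c["image"][:,:,::-1]);print(n,c["xyz"],c["rotation"],c["K"])
    for t,z in Z.items():
        for m in arm.mark_of(n,t)[:2]: print(t,m["score"],m["at"],atz(c,m["at"],z))
E
```

```text
{'time': 0.0, 'joints': array([-1.4813,  0.3812,  1.2983, -0.    ,  1.4636, -0.2153]), 'dq': array([ 0.    , -0.0002,  0.0011,  0.0002,  0.001 , -0.0006]), 'joint_efforts': array([ -0.0003, -43.7931, -22.4552,   0.0713,   0.0353,  -0.0001]), 'ee_pos': array([ 0.165 , -0.5244,  0.2381]), 'orientation': array([-0.0007,  0.9884,  0.1518,  0.    ]), 'force': array([-0.071 , -0.2579, -0.3436]), 'ft_torque': array([-0.0417,  0.0051,  0.0685]), 'gripper_width': 0.9972688329870775}
top [0.4069 0.0137 0.7688] [ 0.0758 -0.6866  0.7186 -0.0797] [[453.7774   0.     327.3001]
 [  0.     453.7774 236.3649]
 [  0.       0.       1.    ]]
dial_grip 0.81 [329.6, 221.5] [0.5749 0.0023 0.118 ]
dial_pointer 0.9 [340.5, 247.2] [ 0.538  -0.0123  0.105 ]
dial_pointer 0.56 [297.4, 129.6] [0.7306 0.046  0.105 ]
lock_hinge 0.93 [371.6, 182.1] [ 0.6407 -0.0664  0.097 ]
lock_bar 0.69 [367.1, 187.4] [ 0.6414 -0.0618  0.07  ]
knife_base 0.61 [341.7, 238.2] [ 0.5746 -0.0193  0.    ]
knife_base 0.27 [369.1, 183.6] [ 0.6719 -0.0734  0.    ]
jar 0.62 [292.9, 130.8] [0.7798 0.0594 0.    ]
slide_box 0.56 [484.7, 262.1]
[... 285 characters left out ...]
ial_grip 0.77 [320.5, 222.6] [0.5795 0.0017 0.118 ]
dial_grip 0.32 [331.0, 275.5] [0.4888 0.072  0.118 ]
dial_pointer 0.71 [344.5, 241.1] [ 0.5342 -0.0035  0.105 ]
lock_hinge 0.85 [325.4, 198.2] [ 0.6383 -0.0681  0.097 ]
lock_peg 0.65 [412.3, 172.6] [ 0.5484 -0.1823  0.135 ]
lock_bar 0.97 [324.8, 214.1] [ 0.6331 -0.0611  0.07  ]
knife_base 0.92 [329.1, 276.9] [ 0.572  -0.0086  0.    ]
jar 0.89 [221.8, 238.6] [0.78   0.0565 0.    ]
jar 0.42 [410.6, 174.4] [ 0.6623 -0.3469  0.    ]
slide_box 0.98 [439.4, 222.1] [ 0.525  -0.2565  0.    ]
slide_box 0.16 [311.3, 387.5] [0.4411 0.1597 0.    ]
cassette 0.83 [311.5, 386.8] [0.4417 0.1587 0.    ]
cassette 0.22 [325.5, 200.4] [ 0.7267 -0.1564  0.    ]
```

View pics/top0.png

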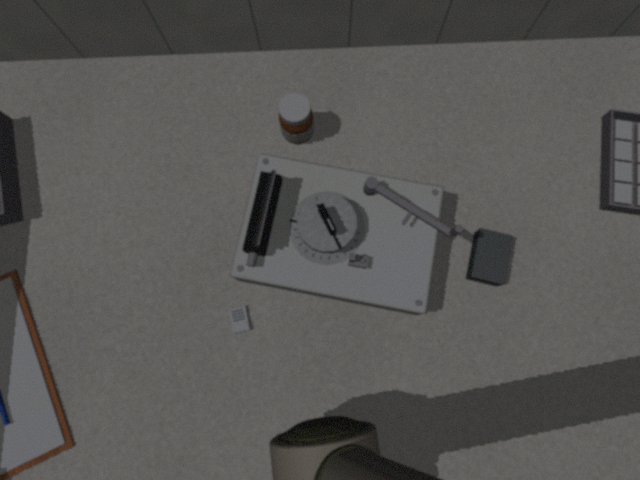

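View pics/side0.png

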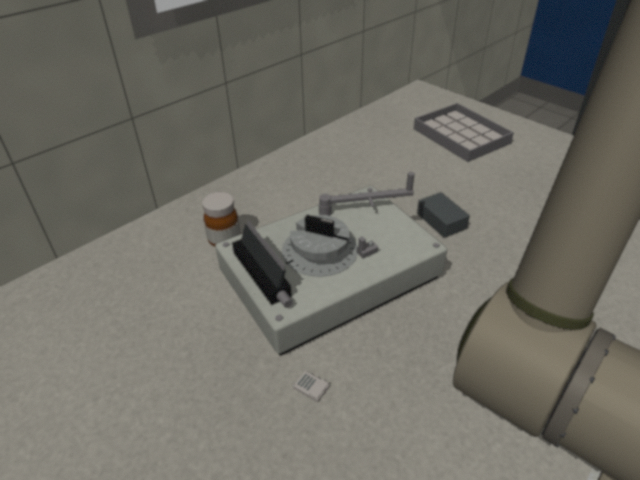

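The top view shows the holder rotated about -11°. The dial is at (329,221) with its pointer toward (340,247), and the locking arm is open from (371,182) to about (455,230). I'll refine the base yaw from the corner screws and plan the approach.

```bash
python3 - <<'E'
from h import *
np.set_printoptions(precision=4,suppress=True)
c=arm.read_camera("top")
P=[atz(c,p,.07)[:2] for p in [(266,161),(435,191.5),(418.5,301.5),(240,269)]]
print(np.array(P),np.mean(P,0))
an=lambda v:np.degrees(np.arctan2(v[1],v[0]))
# order: (+x,+y),(+x,-y),(-x,-y),(-x,+y)
print("yaw",an(P[0]-P[1])-90,an(P[3]-P[2])-90,an(P[0]-P[3]),an(P[1]-P[2]))
print([np.linalg.norm(P[i]-P[i-1]) for i in range(4)])
# bar: dark pixels near dial
for n,u in(("top",(329,221)),("side",(320,223))):
    im=arm.read_camera(n);g=cv2.cvtColor(im["image"],cv2.COLOR_RGB2GRAY)
    m=np.zeros_like(g);cv2.circle(m,u,24,255,-1);m=((g<40)&(m>0))
    ys,xs=np.nonzero(m);W=np.array([atz(im,(x,y),.13)[:2] for x,y in zip(xs,ys)])
    e,v=np.linalg.eigh(np.cov(W.T));print(n,len(xs),W.mean(0),"bar ang",an(v[:,1])%180,np.sqrt(e*12))
    cv2.imwrite(f"pics/{n}c.png",cv2.resize(im["image"][160:290,260:420,::-1],None,fx=4,fy=4,interpolation=cv2.INTER_CUBIC))
E
```

```text
[[ 0.6943  0.1008]
 [ 0.6295 -0.1708]
 [ 0.455  -0.1284]
 [ 0.5176  0.144 ]] [ 0.5741 -0.0136]
yaw -13.413547306739574 -12.934059331500805 -13.733942658277236 -13.6460282831177
[np.float64(0.18195100716338392), np.float64(0.27926694574235866), np.float64(0.17961008480465696), np.float64(0.27956541515325406)]
top 198 [0.5755 0.0065] bar ang 22.037745402853545 [0.0111 0.0556]
side 373 [0.5645 0.0196] bar ang 5.058390312819483 [0.0265 0.0478]
```

View pics/topc.png

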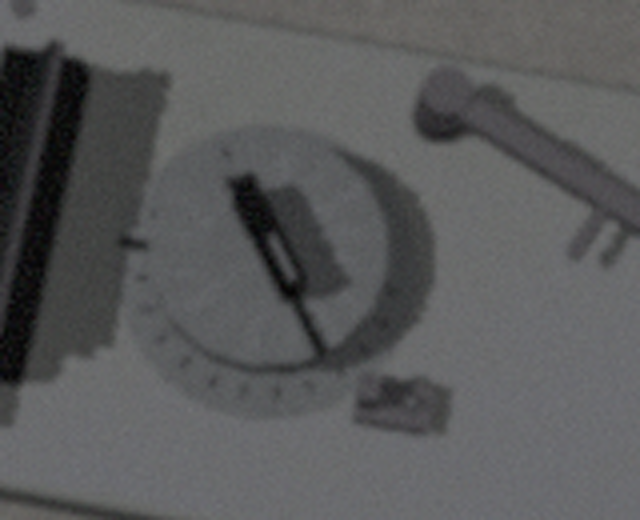

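Yaw is about -13.4°, the dial axis is at about (0.5775, 0.0045), the pointer is at about 202° (dial ≈ 2.19 rad) and the zero direction is 76.6°. I'll generate the approach numbers.

```bash
cat >> h.py <<'E'
from scipy.spatial.transform import Rotation as Q
def down(a): return Q.from_matrix([[np.cos(a),np.sin(a),0],[np.sin(a),-np.cos(a),0],[0,0,-1]])
def pose():
    o=arm.get_obs();q=o["orientation"];R=Q.from_quat([q[1],q[2],q[3],q[0]]);x=R.as_matrix()[:,0]
    return o,np.array(o["ee_pos"]),R,np.degrees(np.arctan2(x[1],x[0]))
def plan(path): # path: (xyz, a_deg); commanded rows, tool axes
    o,p,R,a=pose();out=[]
    for x,b in path:
        T=down(np.radians(b));d=R.inv().apply(np.array(x)-p)*1000;r=(R.inv()*T).as_rotvec(degrees=True)
        d=d.round(1);r=r.round(2);out.append((*d,*r));p=p+R.apply(d)/1000;R=R*Q.from_rotvec(r,degrees=True)
    for q in out: print(q)
E
python3 - <<'E'
from h import *
o,p,R,a=pose();T=np.array([.5775,.0045,.16]);N=26
plan([(p+(T-p)*(k+1)/N,a+(202-a)*(k+1)/N) for k in range(N)])
E
```

```text
(np.float64(21.2), np.float64(-14.7), np.float64(3.0), np.float64(-0.0), np.float64(-0.0), np.float64(-7.1))
(np.float64(22.9), np.float64(-11.9), np.float64(3.1), np.float64(-0.0), np.float64(-0.0), np.float64(-7.1))
(np.float64(24.2), np.float64(-9.0), np.float64(3.0), np.float64(-0.0), np.float64(-0.0), np.float64(-7.09))
(np.float64(25.1), np.float64(-5.9), np.float64(3.0), np.float64(-0.0), np.float64(-0.0), np.float64(-7.1))
(np.float64(25.7), np.float64(-2.8), np.float64(3.0), np.float64(-0.0), np.float64(-0.0), np.float64(-7.1))
(np.float64(25.8), np.float64(0.4), np.float64(3.1), np.float64(-0.0), np.float64(-0.0), np.float64(-7.1))
(np.float64(25.5), np.float64(3.6), np.float64(3.0), np.float64(-0.0), np.float64(-0.0), np.float64(-7.09))
(np.float64(24.9), np.float64(6.7), np.float64(3.0), np.float64(-0.0), np.float64(-0.0), np.float64(-7.1))
(np.float64(23.9), np.float64(9.8), np.float64(3.1), np.float64(-0.0), np.float64(-0.0), np.float64(-7.1))
(np.float64(22.5), np.float64(12.6), np.float64(3.0), np.float64(-0.0), np.float64(-0.0), np.float64(-7.1))
(np.float64(20.8), n
[... 994 characters left out ...]
), np.float64(0.0), np.float64(-0.0), np.float64(-7.1))
(np.float64(-7.7), np.float64(24.6), np.float64(3.0), np.float64(0.0), np.float64(-0.0), np.float64(-7.1))
(np.float64(-10.7), np.float64(23.5), np.float64(3.0), np.float64(0.0), np.float64(-0.0), np.float64(-7.1))
(np.float64(-13.5), np.float64(22.0), np.float64(3.1), np.float64(0.0), np.float64(-0.0), np.float64(-7.09))
(np.float64(-16.1), np.float64(20.1), np.float64(3.0), np.float64(0.0), np.float64(0.0), np.float64(-7.1))
(np.float64(-18.5), np.float64(18.0), np.float64(3.0), np.float64(0.0), np.float64(0.0), np.float64(-7.1))
(np.float64(-20.6), np.float64(15.6), np.float64(3.1), np.float64(0.0), np.float64(0.0), np.float64(-7.1))
```

Call:
carry_out(
  rows=[
    {"tx": 21, "ty": -15, "tz": 3, "rz": -7.1, "claw": 0.5},
    {"tx": 23, "ty": -12, "tz": 3, "rz": -7.1, "claw": 0.5},
    {"tx": 24, "ty": -9, "tz": 3, "rz": -7.1, "claw": 0.5},
    {"tx": 25, "ty": -6, "tz": 3, "rz": -7.1, "claw": 0.5},
    {"tx": 25.5, "ty": -3, "tz": 3, "rz": -7.1, "claw": 0.5},
  ],
)

```text
invalid input
```

Call:
carry_out(
  rows=[
    {"tx": 26, "ty": 0.5, "tz": 3, "rz": -7.1, "claw": 0.5},
    {"tx": 25.5, "ty": 3.5, "tz": 3, "rz": -7.1, "claw": 0.5},
    {"tx": 25, "ty": 6.5, "tz": 3, "rz": -7.1, "claw": 0.5},
    {"tx": 24, "ty": 10, "tz": 3, "rz": -7.1, "claw": 0.5},
    {"tx": 22.5, "ty": 12.5, "tz": 3, "rz": -7.1, "claw": 0.5},
  ],
)

```text
invalid input
```

Call:
carry_out(
  rows=[
    {"tx": 21, "ty": 15.5, "tz": 3, "rz": -7.1, "claw": 0.5},
    {"tx": 18.5, "ty": 17.5, "tz": 3, "rz": -7.1, "claw": 0.5},
    {"tx": 16.5, "ty": 20, "tz": 3, "rz": -7.1, "claw": 0.5},
    {"tx": 14, "ty": 22, "tz": 3, "rz": -7.1, "claw": 0.5},
    {"tx": 11, "ty": 23.5, "tz": 3, "rz": -7.1, "claw": 0.5},
  ],
)

```text
invalid input
```

Call:
carry_out(
  rows=[
    {"tx": 8, "ty": 24.5, "tz": 3, "rz": -7.1, "claw": 0.5},
    {"tx": 5, "ty": 25.5, "tz": 3, "rz": -7.1, "claw": 0.5},
    {"tx": 2, "ty": 25.5, "tz": 3, "rz": -7.1, "claw": 0.5},
    {"tx": -1.5, "ty": 26, "tz": 3, "rz": -7.1, "claw": 0.5},
    {"tx": -4.5, "ty": 25.5, "tz": 3, "rz": -7.1, "claw": 0.5},
  ],
)

```text
invalid input
```

Call:
carry_out(
  rows=[
    {"tx": -8, "ty": 24.5, "tz": 3, "rz": -7.1, "claw": 0.5},
    {"tx": -11, "ty": 23.5, "tz": 3, "rz": -7.1, "claw": 0.5},
    {"tx": -13.5, "ty": 22, "tz": 3, "rz": -7.1, "claw": 0.5},
    {"tx": -16, "ty": 20, "tz": 3, "rz": -7.1, "claw": 0.5},
    {"tx": -18.5, "ty": 18, "tz": 3, "rz": -7.1, "claw": 0.5},
  ],
)

```text
invalid input
```

Call:
carry_out(
  rows=[
    {"tx": -20.5, "ty": 15.5, "tz": 3, "rz": -7.1, "claw": 0.5},
    {"tz": 0, "claw": 0.5},
    {"tz": 0, "claw": 0.5},
  ],
)

```text
invalid input
```

```bash
python3 - <<'E'
from h import *
np.set_printoptions(precision=4,suppress=True)
o,p,R,a=pose();print(o["time"],p,a,o["joints"],o["force"])
plan([((.5775,.0045,.107),202)])
c=arm.read_camera("side");cv2.imwrite("pics/s1.png",cv2.resize(c["image"][100:340,180:500,::-1],None,fx=2.4,fy=2.4,interpolation=cv2.INTER_CUBIC))
E
```

```text
1.15 [ 0.165  -0.5246  0.2387] 17.463564978602747 [-1.4813  0.3806  1.2974  0.      1.4636 -0.2153] [-0.4646  0.3359  0.2385]
(np.float64(552.2), np.float64(-381.0), np.float64(131.8), np.float64(-0.0), np.float64(0.0), np.float64(175.46))
```

View pics/s1.png

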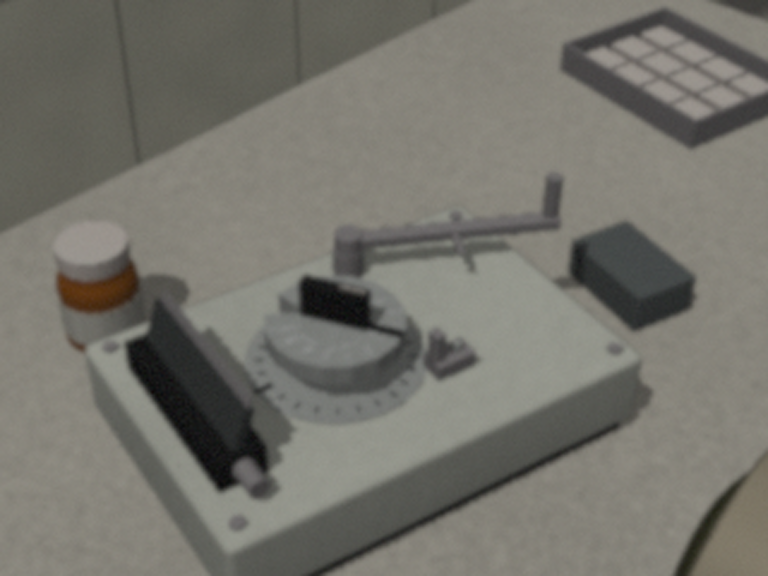

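The arm did not move and the view is clear: the dial is at (345,325) and the peg at (553,190). The calls were refused, so I'll try with every field given.

Call:
carry_out(
  rows=[
    {"tx": 21, "ty": -15, "tz": 3, "rx": 0, "ry": 0, "rz": -7.1, "claw": 0.5},
    {"tx": 23, "ty": -12, "tz": 3, "rx": 0, "ry": 0, "rz": -7.1, "claw": 0.5},
    {"tx": 24, "ty": -9, "tz": 3, "rx": 0, "ry": 0, "rz": -7.1, "claw": 0.5},
    {"tx": 25, "ty": -6, "tz": 3, "rx": 0, "ry": 0, "rz": -7.1, "claw": 0.5},
    {"tx": 25.5, "ty": -3, "tz": 3, "rx": 0, "ry": 0, "rz": -7.1, "claw": 0.5},
  ],
  newtons=30,
)

```text
time: 1.62
ee_pos: [0.2441, -0.4216, 0.2237]
orientation: [0.0, 0.894, 0.449, 0.0]
force: [0.1, 0.3, 0.2]
gripper_width: 0.645
```

Call:
carry_out(
  rows=[
    {"tx": 26, "ty": 0.5, "tz": 3, "rx": 0, "ry": 0, "rz": -7.1, "claw": 0.5},
    {"tx": 25.5, "ty": 3.5, "tz": 3, "rx": 0, "ry": 0, "rz": -7.1, "claw": 0.5},
    {"tx": 25, "ty": 6.5, "tz": 3, "rx": 0, "ry": 0, "rz": -7.1, "claw": 0.5},
    {"tx": 24, "ty": 10, "tz": 3, "rx": 0, "ry": 0, "rz": -7.1, "claw": 0.5},
    {"tx": 22.5, "ty": 12.5, "tz": 3, "rx": 0, "ry": 0, "rz": -7.1, "claw": 0.5},
  ],
  newtons=30,
)

```text
time: 2.03
ee_pos: [0.3236, -0.3194, 0.2088]
orientation: [0.0, 0.714, 0.7, -0.0]
force: [-1.0, -0.8, 0.1]
gripper_width: 0.496
```

Call:
carry_out(
  rows=[
    {"tx": 21, "ty": 15.5, "tz": 3, "rx": 0, "ry": 0, "rz": -7.1, "claw": 0.5},
    {"tx": 18.5, "ty": 17.5, "tz": 3, "rx": 0, "ry": 0, "rz": -7.1, "claw": 0.5},
    {"tx": 16.5, "ty": 20, "tz": 3, "rx": 0, "ry": 0, "rz": -7.1, "claw": 0.5},
    {"tx": 14, "ty": 22, "tz": 3, "rx": 0, "ry": 0, "rz": -7.1, "claw": 0.5},
    {"tx": 11, "ty": 23.5, "tz": 3, "rx": 0, "ry": 0, "rz": -7.1, "claw": 0.5},
  ],
  newtons=30,
)

```text
time: 2.45
ee_pos: [0.4032, -0.2172, 0.1938]
orientation: [0.0, 0.467, 0.884, -0.0]
force: [-0.5, -0.2, 0.6]
gripper_width: 0.504
```

Call:
carry_out(
  rows=[
    {"tx": 8, "ty": 24.5, "tz": 3, "rx": 0, "ry": 0, "rz": -7.1, "claw": 0.5},
    {"tx": 5, "ty": 25.5, "tz": 3, "rx": 0, "ry": 0, "rz": -7.1, "claw": 0.5},
    {"tx": 2, "ty": 25.5, "tz": 3, "rx": 0, "ry": 0, "rz": -7.1, "claw": 0.5},
    {"tx": -1.5, "ty": 26, "tz": 3, "rx": 0, "ry": 0, "rz": -7.1, "claw": 0.5},
    {"tx": -4.5, "ty": 25.5, "tz": 3, "rx": 0, "ry": 0, "rz": -7.1, "claw": 0.5},
  ],
  newtons=30,
)

```text
time: 2.87
ee_pos: [0.4824, -0.1149, 0.1787]
orientation: [0.0, 0.175, 0.985, -0.0]
force: [-0.6, -0.6, 0.3]
gripper_width: 0.503
```

Call:
carry_out(
  rows=[
    {"tx": -8, "ty": 24.5, "tz": 3, "rx": 0, "ry": 0, "rz": -7.1, "claw": 0.5},
    {"tx": -11, "ty": 23.5, "tz": 3, "rx": 0, "ry": 0, "rz": -7.1, "claw": 0.5},
    {"tx": -13.5, "ty": 22, "tz": 3, "rx": 0, "ry": 0, "rz": -7.1, "claw": 0.5},
    {"tx": -16, "ty": 20, "tz": 3, "rx": 0, "ry": 0, "rz": -7.1, "claw": 0.5},
    {"tx": -18.5, "ty": 18, "tz": 3, "rx": 0, "ry": 0, "rz": -7.1, "claw": 0.5},
  ],
  newtons=30,
)

```text
time: 3.28
ee_pos: [0.562, -0.0135, 0.1636]
orientation: [0.0, -0.133, 0.991, -0.0]
force: [0.0, -0.7, 0.5]
gripper_width: 0.499
```

Call:
carry_out(
  rows=[
    {"tx": -20.5, "ty": 15.5, "tz": 3, "rx": 0, "ry": 0, "rz": -7.1, "claw": 0.5},
    {"tx": 0, "ty": 0, "tz": 0, "rx": 0, "ry": 0, "rz": 0, "claw": 0.5},
    {"tx": 0, "ty": 0, "tz": 0, "rx": 0, "ry": 0, "rz": 0, "claw": 0.5},
  ],
  newtons=30,
)

```text
time: 3.53
ee_pos: [0.5772, 0.0062, 0.1603]
orientation: [-0.0, -0.191, 0.982, 0.0]
force: [0.0, 0.3, 0.0]
gripper_width: 0.496
```

```bash
python3 - <<'E'
from h import *
np.set_printoptions(precision=4,suppress=True)
o,p,R,a=pose();print(o["time"],p,a,o["joints"],o["force"])
plan([((.5775,.0045,.107),202)])
c=arm.read_camera("side");cv2.imwrite("pics/s2.png",cv2.resize(c["image"][100:340,180:500,::-1],None,fx=2.4,fy=2.4,interpolation=cv2.INTER_CUBIC))
E
```

```text
3.5333 [0.5772 0.0062 0.1603] -157.9311662583395 [-0.1941  0.4939  1.3463 -0.0002  1.3021 -2.15  ] [0.0228 0.3438 0.0115]
(np.float64(0.4), np.float64(-1.7), np.float64(53.3), np.float64(0.01), np.float64(-0.03), np.float64(0.07))
```

View pics/s2.png

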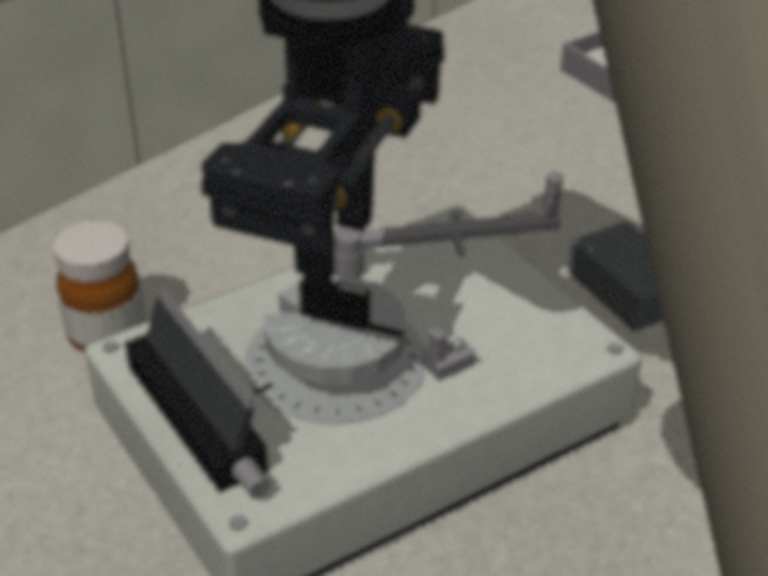

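The fingers straddle the bar at crop (335,300) with the right alignment, so I'll descend and grip.

Call:
carry_out(
  rows=[
    {"tx": 0, "ty": -1, "tz": 20, "rx": 0, "ry": 0, "rz": 0, "claw": 0.5},
    {"tx": 0, "ty": 0, "tz": 20, "rx": 0, "ry": 0, "rz": 0, "claw": 0.5},
    {"tx": 0, "ty": 0, "tz": 12, "rx": 0, "ry": 0, "rz": 0, "claw": 0.5},
    {"tx": 0, "ty": 0, "tz": 0, "rx": 0, "ry": 0, "rz": 0, "claw": 0.5},
  ],
  newtons=20,
)

```text
time: 3.92
ee_pos: [0.5759, 0.0037, 0.1067]
orientation: [-0.002, -0.19, 0.982, 0.001]
force: [0.3, -0.3, -0.0]
gripper_width: 0.503
```

Call:
carry_out(
  rows=[
    {"tx": 0, "ty": 0, "tz": 0, "rx": 0, "ry": 0, "rz": 0, "claw": 0},
    {"tx": 0, "ty": 0, "tz": 0, "rx": 0, "ry": 0, "rz": 0, "claw": 0},
    {"tx": 0, "ty": 0, "tz": 0, "rx": 0, "ry": 0, "rz": 0, "claw": 0},
    {"tx": 0, "ty": 0, "tz": 0, "rx": 0, "ry": 0, "rz": 0, "claw": 0},
    {"tx": 0, "ty": 0, "tz": 0, "rx": 0, "ry": 0, "rz": 0, "claw": 0},
  ],
  newtons=20,
)

```text
time: 4.33
ee_pos: [0.5776, 0.0048, 0.1094]
orientation: [0.0, -0.191, 0.982, 0.0]
force: [-4.9, 14.4, 6.6]
gripper_width: 0.146
```

Call:
carry_out(
  rows=[
    {"tx": 0, "ty": 1, "tz": 0, "rx": 0, "ry": 0, "rz": 0, "claw": 0},
    {"tx": 0, "ty": 0, "tz": 0, "rx": 0, "ry": 0, "rz": 0, "claw": 0},
    {"tx": 0, "ty": 0, "tz": 0, "rx": 0, "ry": 0, "rz": 0, "claw": 0},
  ],
  newtons=20,
)

```text
time: 4.58
ee_pos: [0.577, 0.0065, 0.1094]
orientation: [0.0, -0.192, 0.981, 0.001]
force: [-2.6, 5.1, 5.6]
gripper_width: 0.114
```

Call:
carry_out(
  rows=[
    {"tx": 0, "ty": 0.5, "tz": 0, "rx": 0, "ry": 0, "rz": 5, "claw": 0},
    {"tx": 0, "ty": 0, "tz": 0, "rx": 0, "ry": 0, "rz": 5, "claw": 0},
    {"tx": 0, "ty": 0, "tz": 0, "rx": 0, "ry": 0, "rz": 5, "claw": 0},
    {"tx": 0, "ty": 0, "tz": 0, "rx": 0, "ry": 0, "rz": 5, "claw": 0},
    {"tx": 0, "ty": 0, "tz": 0, "rx": 0, "ry": 0, "rz": 5, "claw": 0},
  ],
  newtons=20,
)

```text
time: 5.0
ee_pos: [0.5769, 0.007, 0.1094]
orientation: [0.0, 0.028, 1.0, 0.001]
force: [-0.8, 6.3, 5.2]
gripper_width: 0.115
```

Call:
carry_out(
  rows=[
    {"tx": 0, "ty": 0.7, "tz": 0, "rx": 0, "ry": 0, "rz": 6, "claw": 0},
    {"tx": 0, "ty": 0, "tz": 0, "rx": 0, "ry": 0, "rz": 6, "claw": 0},
    {"tx": 0, "ty": 0, "tz": 0, "rx": 0, "ry": 0, "rz": 6, "claw": 0},
    {"tx": 0, "ty": 0, "tz": 0, "rx": 0, "ry": 0, "rz": 6, "claw": 0},
    {"tx": 0, "ty": 0, "tz": 0, "rx": 0, "ry": 0, "rz": 6, "claw": 0},
  ],
  newtons=20,
)

```text
time: 5.42
ee_pos: [0.5771, 0.0076, 0.1094]
orientation: [0.0, 0.286, 0.958, 0.001]
force: [-1.2, 6.5, 5.0]
gripper_width: 0.116
```

Call:
carry_out(
  rows=[
    {"tx": 0, "ty": 0, "tz": 0, "rx": 0, "ry": 0, "rz": 6, "claw": 0},
    {"tx": 0, "ty": 0, "tz": 0, "rx": 0, "ry": 0, "rz": 6, "claw": 0},
    {"tx": 0, "ty": 0, "tz": 0, "rx": 0, "ry": 0, "rz": 6, "claw": 0},
  ],
  newtons=20,
)

```text
time: 5.67
ee_pos: [0.5774, 0.0078, 0.1094]
orientation: [0.0, 0.432, 0.902, 0.001]
force: [-0.0, 7.4, 3.5]
gripper_width: 0.112
```

Call:
carry_out(
  rows=[
    {"tx": 0, "ty": 0.4, "tz": 0, "rx": 0, "ry": 0, "rz": 6, "claw": 0},
    {"tx": 0, "ty": 0, "tz": 0, "rx": 0, "ry": 0, "rz": 6, "claw": 0},
    {"tx": 0, "ty": 0, "tz": 0, "rx": 0, "ry": 0, "rz": 6, "claw": 0},
    {"tx": 0, "ty": 0, "tz": 0, "rx": 0, "ry": 0, "rz": 6, "claw": 0},
    {"tx": 0, "ty": 0, "tz": 0, "rx": 0, "ry": 0, "rz": 6, "claw": 0},
  ],
  newtons=20,
)

```text
time: 6.08
ee_pos: [0.5779, 0.0081, 0.1094]
orientation: [0.0, 0.651, 0.759, 0.001]
force: [0.9, 7.0, 3.5]
gripper_width: 0.113
```

Call:
carry_out(
  rows=[
    {"tx": 0, "ty": 0, "tz": 0, "rx": 0, "ry": 0, "rz": 6, "claw": 0},
    {"tx": 0, "ty": 0, "tz": 0, "rx": 0, "ry": 0, "rz": 6, "claw": 0},
    {"tx": 0, "ty": 0, "tz": 0, "rx": 0, "ry": 0, "rz": 6, "claw": 0},
    {"tx": 0, "ty": 0, "tz": 0, "rx": 0, "ry": 0, "rz": 4, "claw": 0},
    {"tx": 0, "ty": 0, "tz": 0, "rx": 0, "ry": 0, "rz": 0, "claw": 0},
  ],
  newtons=20,
)

```text
time: 6.5
ee_pos: [0.5783, 0.008, 0.1094]
orientation: [0.0, 0.783, 0.622, 0.002]
force: [4.1, 7.9, 2.4]
gripper_width: 0.111
```

```bash
python3 - <<'E'
from h import *
np.set_printoptions(precision=4,suppress=True)
o,p,R,a=pose();print(o["time"],p,a,o["joints"],o["force"],o["ft_torque"])
E
```

```text
6.5 [0.5783 0.008  0.1094] 76.8550334033799 [-0.1916  0.549   1.4122  0.0024  1.1775  0.0369] [4.1454 7.9218 2.3543] [ 1.0756 -0.536  -0.0488]
```

Call:
carry_out(
  rows=[
    {"tx": 0, "ty": 0, "tz": 0, "rx": 0, "ry": 0, "rz": 0, "claw": 0.5},
    {"tx": 0, "ty": 0, "tz": 0, "rx": 0, "ry": 0, "rz": 0, "claw": 0.5},
    {"tx": 0, "ty": 0, "tz": 0, "rx": 0, "ry": 0, "rz": 0, "claw": 0.5},
    {"tx": 0, "ty": 0, "tz": 0, "rx": 0, "ry": 0, "rz": 0, "claw": 0.5},
    {"tx": 0, "ty": 0, "tz": -10, "rx": 0, "ry": 0, "rz": 0, "claw": 0.5},
  ],
  newtons=20,
)

```text
time: 6.92
ee_pos: [0.5764, 0.0069, 0.1175]
orientation: [-0.001, 0.782, 0.623, -0.001]
force: [-0.3, 0.5, -0.1]
gripper_width: 0.469
```

Call:
carry_out(
  rows=[
    {"tx": 0, "ty": 0, "tz": -30, "rx": 0, "ry": 0, "rz": 0, "claw": 0.5},
    {"tx": 0, "ty": 0, "tz": -30, "rx": 0, "ry": 0, "rz": 0, "claw": 0.5},
    {"tx": -40, "ty": 0, "tz": 0, "rx": 0, "ry": 0, "rz": -7, "claw": 0.4},
    {"tx": -40, "ty": 0, "tz": 0, "rx": 0, "ry": 0, "rz": -7, "claw": 0.4},
    {"tx": -40, "ty": 0, "tz": 0, "rx": 0, "ry": 0, "rz": -7, "claw": 0.4},
  ],
  newtons=20,
)

```text
time: 7.33
ee_pos: [0.5644, -0.1074, 0.1803]
orientation: [0.001, 0.659, 0.752, 0.0]
force: [0.9, -0.5, -0.7]
gripper_width: 0.4
```

Call:
carry_out(
  rows=[
    {"tx": -40, "ty": 0, "tz": 0, "rx": 0, "ry": 0, "rz": -7, "claw": 0.4},
    {"tx": -40, "ty": 0, "tz": 0, "rx": 0, "ry": 0, "rz": -7, "claw": 0.4},
    {"tx": -40, "ty": 0, "tz": 0, "rx": 0, "ry": 0, "rz": -7, "claw": 0.4},
    {"tx": 0, "ty": 0, "tz": 0, "rx": 0, "ry": 0, "rz": -7, "claw": 0.4},
  ],
  newtons=20,
)

```text
time: 7.67
ee_pos: [0.595, -0.229, 0.1788]
orientation: [0.001, 0.46, 0.888, -0.001]
force: [-0.5, -0.7, 0.2]
gripper_width: 0.4
```

```bash
python3 - <<'E'
from h import *
np.set_printoptions(precision=4,suppress=True)
o,p,R,a=pose();print(o["time"],p,a,o["joints"],o["gripper_width"])
for n in("top","side"):
    c=arm.read_camera(n);y,x=((140,250) if n=="top" else (150,220));cv2.imwrite(f"pics/{n}3.png",cv2.resize(c["image"][y:y+150,x:x+230,::-1],None,fx=3.4,fy=3.4,interpolation=cv2.INTER_CUBIC))
    for t,z in dict(dial_grip=.118,dial_pointer=.105,lock_hinge=.097,lock_peg=.135).items():
        for m in arm.mark_of(n,t)[:1]: print(n,t,m["score"],m["at"],atz(c,m["at"],z))
E
```

```text
7.6667 [ 0.595  -0.229   0.1788] 125.17834392341892 [-0.5522  0.5776  1.134  -0.0013  1.4278 -1.166 ] 0.39973363333992046
top dial_grip 0.56 [327.1, 220.6] [0.5765 0.0059 0.118 ]
top dial_pointer 0.97 [296.8, 216.0] [0.5891 0.0513 0.105 ]
top lock_hinge 0.8 [370.7, 182.9] [ 0.6395 -0.0649  0.097 ]
top lock_peg 0.69 [458.2, 229.1] [ 0.5509 -0.1814  0.135 ]
side dial_grip 0.95 [316.8, 223.3] [0.5823 0.0067 0.118 ]
side dial_pointer 0.69 [290.2, 245.0] [0.5859 0.0588 0.105 ]
side lock_hinge 0.66 [324.8, 199.4] [ 0.6366 -0.065   0.097 ]
side lock_peg 0.63 [412.7, 174.2] [ 0.5451 -0.179   0.135 ]
```

View pics/top3.png

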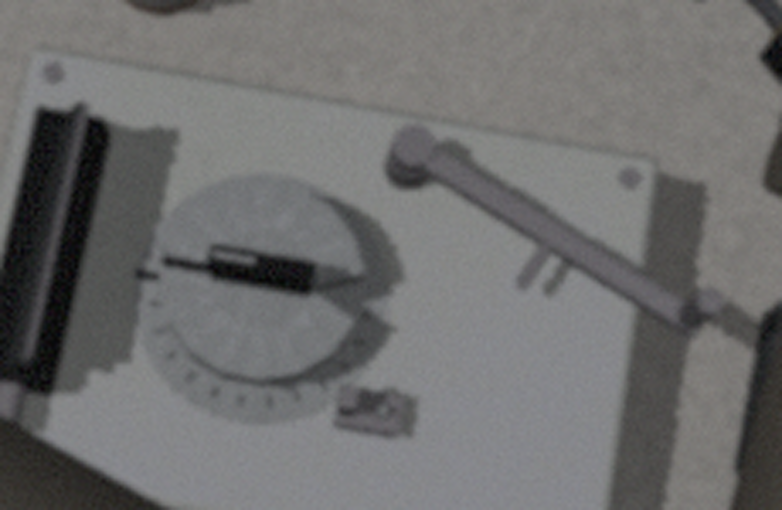

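The dial now points toward the zero tick: pointer tip at crop (165,262), tick at (148,273), notch at (370,290). I'll quantify this with height-corrected geometry.

```bash
python3 - <<'E'
from h import *
np.set_printoptions(precision=4,suppress=True)
c=arm.read_camera("top")
f=lambda u,v,z:atz(c,(250+u/3.4,140+v/3.4),z)[:2]
an=lambda v:np.degrees(np.arctan2(v[1],v[0]))
t1,t2=f(137,271.5,.07),f(159,275,.07);C=np.array([.5775,.006])
print("tick",t1,t2,"tick line",an(t1-t2),"from C",an((t1+t2)/2-C))
p=f(165,262,.105);b1,b2=f(210,256,.132),f(315,280,.132)
print("ptr tip",p,an(p-C),np.linalg.norm(p-C),"ptr ridge",an(p-f(208,267,.105)))
print("bar",an(f(212,245,.132)-f(315,263,.132)),an(f(212,276,.132)-f(310,292,.132)))
# plan: hinge H, peg
H=np.array([.6385,-.066]);pk=f(712,302,.135);print("peg",pk,an(pk-H),np.linalg.norm(pk-H))
E
```

```text
tick [0.5929 0.0638] [0.5907 0.0536] tick line 78.0891301078632 from C 74.84430027109131
ptr tip [0.5873 0.0487] 77.02871790783526 0.04385497475982844 ptr ridge 80.54838902127801
bar 77.13648569231667 77.83958646860887
peg [ 0.5512 -0.1832] -126.67214227670095 0.1461586219901904
```

Dial is within about 1° of zero. The peg is at about (0.550, -0.182), arm at about 1.16 rad. Next I'll bring the gripper over the peg, flipped so joint 6 has range.

```bash
python3 - <<'E'
from h import *
o,p,R,a=pose();T=np.array([.550,-.182,.165]);N=10
plan([(p+(T-p)*(k+1)/N,a+(53.3-a)*(k+1)/N) for k in range(N)])
E
```

```text
(np.float64(5.8), np.float64(-1.3), np.float64(1.4), np.float64(0.0), np.float64(0.01), np.float64(7.18))
(np.float64(5.6), np.float64(-2.1), np.float64(1.4), np.float64(0.0), np.float64(-0.0), np.float64(7.19))
(np.float64(5.3), np.float64(-2.7), np.float64(1.4), np.float64(0.0), np.float64(-0.0), np.float64(7.18))
(np.float64(4.9), np.float64(-3.4), np.float64(1.4), np.float64(0.0), np.float64(-0.0), np.float64(7.19))
(np.float64(4.5), np.float64(-3.9), np.float64(1.4), np.float64(0.0), np.float64(-0.0), np.float64(7.18))
(np.float64(3.9), np.float64(-4.5), np.float64(1.4), np.float64(0.0), np.float64(-0.0), np.float64(7.18))
(np.float64(3.3), np.float64(-4.9), np.float64(1.4), np.float64(0.0), np.float64(-0.0), np.float64(7.19))
(np.float64(2.7), np.float64(-5.3), np.float64(1.4), np.float64(0.0), np.float64(-0.0), np.float64(7.18))
(np.float64(2.0), np.float64(-5.6), np.float64(1.4), np.float64(0.0), np.float64(-0.0), np.float64(7.19))
(np.float64(1.3), np.float64(-5.8), np.float64(1.4), np.float64(-0.0), np.float64(-0.0), np.float64(7.18))
```

Call:
carry_out(
  rows=[
    {"tx": 6, "ty": -1.5, "tz": 1, "rx": 0, "ry": 0, "rz": 7.1, "claw": 0.4},
    {"tx": 5.5, "ty": -2, "tz": 1, "rx": 0, "ry": 0, "rz": 7.1, "claw": 0.4},
    {"tx": 5.5, "ty": -2.5, "tz": 1, "rx": 0, "ry": 0, "rz": 7.1, "claw": 0.4},
    {"tx": 5, "ty": -3.5, "tz": 1, "rx": 0, "ry": 0, "rz": 7.1, "claw": 0.4},
    {"tx": 4.5, "ty": -4, "tz": 1, "rx": 0, "ry": 0, "rz": 7.1, "claw": 0.4},
  ],
)

```text
time: 8.63
ee_pos: [0.5716, -0.2017, 0.1738]
orientation: [-0.0, 0.712, 0.703, -0.0]
force: [-0.2, -0.4, -0.3]
gripper_width: 0.401
```

Call:
carry_out(
  rows=[
    {"tx": 4, "ty": -4.5, "tz": 1, "rx": 0, "ry": 0, "rz": 7.1, "claw": 0.4},
    {"tx": 3.5, "ty": -5, "tz": 1, "rx": 0, "ry": 0, "rz": 7.1, "claw": 0.4},
    {"tx": 2.5, "ty": -5.5, "tz": 1, "rx": 0, "ry": 0, "rz": 7.1, "claw": 0.4},
    {"tx": 2, "ty": -5.5, "tz": 1, "rx": 0, "ry": 0, "rz": 7.1, "claw": 0.4},
    {"tx": 1, "ty": -6, "tz": 1, "rx": 0, "ry": 0, "rz": 7.1, "claw": 0.4},
  ],
)

```text
time: 9.05
ee_pos: [0.5488, -0.1821, 0.1688]
orientation: [0.0, 0.892, 0.452, 0.0]
force: [0.6, -0.2, -1.1]
gripper_width: 0.402
```

Call:
carry_out(
  rows=[
    {"tx": 0, "ty": 0, "tz": 0, "rx": 0, "ry": 0, "rz": 0, "claw": 0.4},
    {"tx": 0, "ty": 0, "tz": 0, "rx": 0, "ry": 0, "rz": 0, "claw": 0.4},
  ],
)

```text
time: 9.22
ee_pos: [0.549, -0.1824, 0.169]
orientation: [0.0, 0.89, 0.457, 0.0]
force: [-0.3, 0.1, -0.2]
gripper_width: 0.405
```

```bash
python3 - <<'E'
from h import *
np.set_printoptions(precision=4,suppress=True)
o,p,R,a=pose();print(o["time"],p,a,o["joints"])
plan([((.550,-.182,.110),53.3)])
c=arm.read_camera("side");cv2.imwrite("pics/s4.png",cv2.resize(c["image"][110:270,300:500,::-1],None,fx=3.6,fy=3.6,interpolation=cv2.INTER_CUBIC))
for n in("side","top"): print(n,arm.mark_of(n,"lock_peg")[:1])
E
```

```text
9.2167 [ 0.549  -0.1824  0.169 ] 54.35498388646099 [-0.5253  0.4872  1.3306 -0.      1.3235  0.0969]
(np.float64(0.9), np.float64(0.5), np.float64(59.0), np.float64(0.02), np.float64(-0.0), np.float64(1.05))
side [{'at': [409.7, 174.6], 'score': 0.94}]
top [{'at': [459.9, 230.2], 'score': 0.79}]
```

View pics/s4.png

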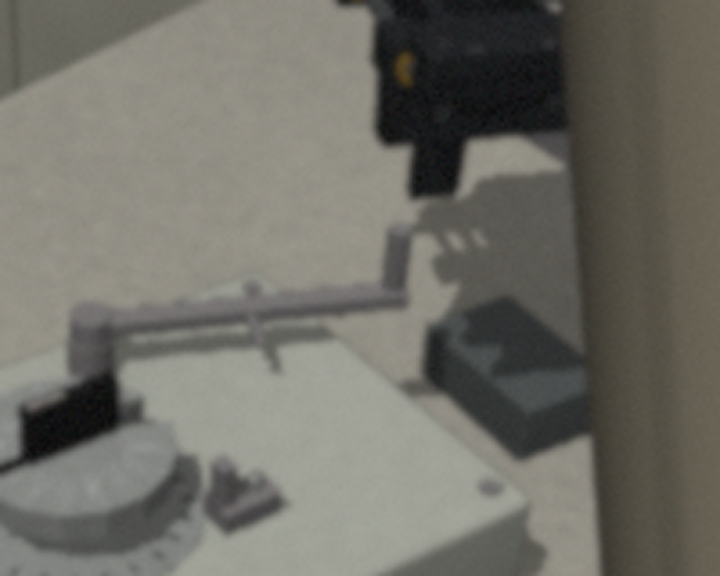

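```bash
python3 - <<'E'
from h import *
c=arm.read_camera("side");R=np.array(c["rotation"])
if R.shape!=(3,3): R=Q.from_quat([R[1],R[2],R[3],R[0]]).as_matrix()
o,p,T,a=pose()
def pr(x):
    q=c["K"]@(R.T@(np.array(x)-c["xyz"]));q=q[:2]/q[2];return ((q-[300,110])*3.6).round()
for s in(-.018,-.035,.018,.035): print(s,pr(p+T.apply([0,s,0])))
print("tcp",pr(p),"peg top",pr([.550,-.182,.135]),"tcp down",pr([.550,-.182,.110]))
E
```

```text
-0.018 [423. 182.]
-0.035 [435. 203.]
0.018 [399. 140.]
0.035 [389. 121.]
tcp [411. 161.] peg top [401. 224.] tcp down [396. 269.]
```

The near finger tip (435,195) and peg top (398,230) match the projected geometry. I'll descend around the peg and narrow the fingers.

Call:
carry_out(
  rows=[
    {"tx": 1, "ty": 0.5, "tz": 20, "rx": 0, "ry": 0, "rz": 1, "claw": 0.4},
    {"tx": 0, "ty": 0, "tz": 20, "rx": 0, "ry": 0, "rz": 0, "claw": 0.4},
    {"tx": 0, "ty": 0, "tz": 19, "rx": 0, "ry": 0, "rz": 0, "claw": 0.4},
    {"tx": 0, "ty": 0, "tz": 0, "rx": 0, "ry": 0, "rz": 0, "claw": 0.25},
    {"tx": 0, "ty": 0, "tz": 0, "rx": 0, "ry": 0, "rz": 0, "claw": 0.25},
  ],
  newtons=5,
)

```text
time: 9.83
ee_pos: [0.5499, -0.1821, 0.1095]
orientation: [-0.001, 0.894, 0.448, -0.0]
force: [0.6, 0.3, 0.9]
gripper_width: 0.27
```

Call:
carry_out(
  rows=[
    {"tx": 0.5, "ty": -7.6, "tz": 0, "rx": 0, "ry": 0, "rz": 3, "claw": 0.25},
    {"tx": 0.5, "ty": -7.6, "tz": 0, "rx": 0, "ry": 0, "rz": 3, "claw": 0.25},
    {"tx": 0.5, "ty": -7.6, "tz": 0, "rx": 0, "ry": 0, "rz": 3, "claw": 0.25},
  ],
  newtons=5,
)

```text
time: 10.08
ee_pos: [0.534, -0.1667, 0.1113]
orientation: [0.001, 0.927, 0.375, 0.001]
force: [-0.3, -0.8, -0.0]
gripper_width: 0.254
```

Call:
carry_out(
  rows=[
    {"tx": 0.3, "ty": -8.9, "tz": 0, "rx": 0, "ry": 0, "rz": 3.5, "claw": 0.25},
    {"tx": 0.3, "ty": -8.9, "tz": 0, "rx": 0, "ry": 0, "rz": 3.5, "claw": 0.25},
    {"tx": 0.3, "ty": -8.9, "tz": 0, "rx": 0, "ry": 0, "rz": 3.5, "claw": 0.25},
    {"tx": 0.3, "ty": -8.9, "tz": 0, "rx": 0, "ry": 0, "rz": 3.5, "claw": 0.25},
    {"tx": 0.3, "ty": -8.9, "tz": 0, "rx": 0, "ry": 0, "rz": 3.5, "claw": 0.25},
  ],
  newtons=5,
)

```text
time: 10.5
ee_pos: [0.5084, -0.1303, 0.1115]
orientation: [0.001, 0.973, 0.229, 0.001]
force: [1.2, -1.3, 0.3]
gripper_width: 0.254
```

Call:
carry_out(
  rows=[
    {"tx": 0.3, "ty": -8.9, "tz": 0, "rx": 0, "ry": 0, "rz": 3.5, "claw": 0.25},
    {"tx": 0.3, "ty": -8.9, "tz": 0, "rx": 0, "ry": 0, "rz": 3.5, "claw": 0.25},
    {"tx": 0.3, "ty": -7.6, "tz": 0, "rx": 0, "ry": 0, "rz": 3, "claw": 0.25},
    {"tx": 0.2, "ty": -5.1, "tz": 0, "rx": 0, "ry": 0, "rz": 2, "claw": 0.25},
    {"tx": 0, "ty": 0, "tz": 0, "rx": 0, "ry": 0, "rz": 0, "claw": 0.25},
  ],
  newtons=5,
)

```text
time: 10.92
ee_pos: [0.4979, -0.1011, 0.1113]
orientation: [0.001, 0.992, 0.127, 0.001]
force: [1.0, -0.3, 1.3]
gripper_width: 0.255
```

```bash
cat >> h.py <<'E'
def rep():
    o,p,R,a=pose();H=np.array([.6385,-.066]);v=p[:2]-H;w=-R.apply([0,1,0])
    hw=.044*o["gripper_width"]-.006 # peg lags tcp when rear pad pushes
    pk=p-w*hw;u=pk[:2]-H
    th=np.arctan2(u[1],u[0])%(2*np.pi)-np.radians(166.6)
    print("t %.2f a %.1f tcp %s r %.4f pegr %.4f theta %.3f push %.1f F %s"%(o["time"],a,p.round(4),np.hypot(*v),np.hypot(*u),th,-o["force"]@w,o["force"].round(1)))
E
python3 -c "
from h import *
rep()
c=arm.read_camera('side');cv2.imwrite('pics/s5.png',cv2.resize(c['image'][110:290,260:480,::-1],None,fx=3.3,fy=3.3,interpolation=cv2.INTER_CUBIC))
for n in('top','side'): print(n,arm.mark_of(n,'lock_peg')[:1] if n=='side' else '')"
```

```text
t 10.92 a 14.6 tcp [ 0.4979 -0.1011  0.1113] r 0.1450 pegr 0.1450 theta 0.515 push 0.6 F [ 1.  -0.3  1.3]
top 
side [{'at': [324.0, 212.7], 'score': 0.65}]
```

View pics/s5.png

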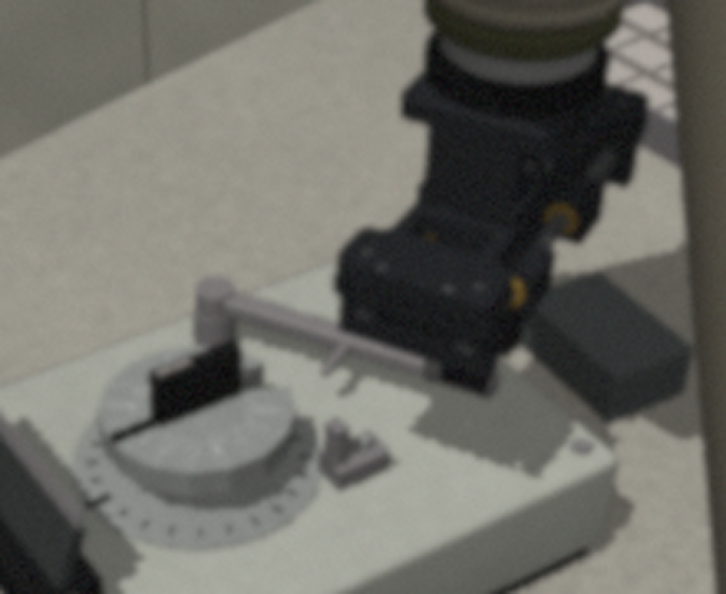

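The arm is following, with its end hidden between the fingers near (460,375); estimated angle is 0.515. I'll continue to about 0.29, then take small steps.

Call:
carry_out(
  rows=[
    {"tx": 0.1, "ty": -5, "tz": 0, "rx": 0, "ry": 0, "rz": 2, "claw": 0.25},
    {"tx": 0.1, "ty": -5, "tz": 0, "rx": 0, "ry": 0, "rz": 2, "claw": 0.25},
    {"tx": 0.1, "ty": -5, "tz": 0, "rx": 0, "ry": 0, "rz": 2, "claw": 0.25},
    {"tx": 0.1, "ty": -5, "tz": 0, "rx": 0, "ry": 0, "rz": 2, "claw": 0.25},
    {"tx": 0.1, "ty": -5, "tz": 0, "rx": 0, "ry": 0, "rz": 2, "claw": 0.25},
  ],
  newtons=5,
)

```text
time: 11.43
ee_pos: [0.4938, -0.0773, 0.1105]
orientation: [0.0, 0.999, 0.04, 0.001]
force: [0.1, -0.6, 0.7]
gripper_width: 0.254
```

Call:
carry_out(
  rows=[
    {"tx": 0.1, "ty": -5, "tz": 0, "rx": 0, "ry": 0, "rz": 2, "claw": 0.25},
    {"tx": 0, "ty": -1.9, "tz": 0, "rx": 0, "ry": 0, "rz": 0.75, "claw": 0.25},
    {"tx": 0, "ty": 0, "tz": 0, "rx": 0, "ry": 0, "rz": 0, "claw": 0.25},
    {"tx": 0, "ty": 0, "tz": 0, "rx": 0, "ry": 0, "rz": 0, "claw": 0.25},
  ],
  newtons=5,
)

```text
time: 11.77
ee_pos: [0.4932, -0.0703, 0.11]
orientation: [0.0, 1.0, 0.017, 0.0]
force: [-0.4, -0.7, -0.2]
gripper_width: 0.249
```

```bash
python3 -c "
from h import *
rep()"
```

```text
t 11.77 a 2.0 tcp [ 0.4932 -0.0703  0.11  ] r 0.1454 pegr 0.1455 theta 0.297 push 0.7 F [-0.4 -0.7 -0.2]
```

Call:
carry_out(
  rows=[
    {"tx": 0, "ty": -2.5, "tz": 0, "rx": 0, "ry": 0, "rz": 1, "claw": 0.25},
    {"tx": 0, "ty": -2.5, "tz": 0, "rx": 0, "ry": 0, "rz": 1, "claw": 0.25},
    {"tx": 0, "ty": -2.5, "tz": 0, "rx": 0, "ry": 0, "rz": 1, "claw": 0.25},
    {"tx": 0, "ty": 0, "tz": 0, "rx": 0, "ry": 0, "rz": 0, "claw": 0.25},
    {"tx": 0, "ty": 0, "tz": 0, "rx": 0, "ry": 0, "rz": 0, "claw": 0.25},
  ],
  newtons=5,
)

```text
time: 12.18
ee_pos: [0.4927, -0.0622, 0.1097]
orientation: [-0.0, 1.0, -0.009, -0.0]
force: [0.5, -0.3, 0.5]
gripper_width: 0.249
```

Call:
carry_out(
  rows=[
    {"tx": 0, "ty": -1, "tz": 0, "rx": 0, "ry": 0, "rz": 0.4, "claw": 0.25},
    {"tx": 0, "ty": -1, "tz": 0, "rx": 0, "ry": 0, "rz": 0.4, "claw": 0.25},
    {"tx": 0, "ty": 0, "tz": 0, "rx": 0, "ry": 0, "rz": 0, "claw": 0.25},
  ],
  newtons=5,
)

```text
time: 12.43
ee_pos: [0.4928, -0.0603, 0.1097]
orientation: [-0.0, 1.0, -0.017, -0.0]
force: [0.4, -0.4, -0.8]
gripper_width: 0.248
```

Call:
carry_out(
  rows=[
    {"tx": 0, "ty": -1, "tz": 0, "rx": 0, "ry": 0, "rz": 0.4, "claw": 0.25},
    {"tx": 0, "ty": -1, "tz": 0, "rx": 0, "ry": 0, "rz": 0.4, "claw": 0.25},
    {"tx": 0, "ty": 0, "tz": 0, "rx": 0, "ry": 0, "rz": 0, "claw": 0.25},
  ],
  newtons=5,
)

```text
time: 12.68
ee_pos: [0.4928, -0.0583, 0.1097]
orientation: [-0.0, 1.0, -0.024, -0.0]
force: [0.4, -0.3, -0.1]
gripper_width: 0.255
```

Call:
carry_out(
  rows=[
    {"tx": 0, "ty": -1, "tz": 0, "rx": 0, "ry": 0, "rz": 0.4, "claw": 0.25},
    {"tx": 0, "ty": -1, "tz": 0, "rx": 0, "ry": 0, "rz": 0.4, "claw": 0.25},
    {"tx": 0, "ty": 0, "tz": 0, "rx": 0, "ry": 0, "rz": 0, "claw": 0.25},
  ],
  newtons=5,
)

```text
time: 12.93
ee_pos: [0.4929, -0.0562, 0.1097]
orientation: [-0.0, 1.0, -0.031, -0.0]
force: [0.0, 0.4, 1.0]
gripper_width: 0.248
```

Call:
carry_out(
  rows=[
    {"tx": 0, "ty": -1, "tz": 0, "rx": 0, "ry": 0, "rz": 0.4, "claw": 0.25},
    {"tx": 0, "ty": -1, "tz": 0, "rx": 0, "ry": 0, "rz": 0.4, "claw": 0.25},
    {"tx": 0, "ty": 0, "tz": 0, "rx": 0, "ry": 0, "rz": 0, "claw": 0.25},
  ],
  newtons=5,
)

```text
time: 13.18
ee_pos: [0.4931, -0.0542, 0.1097]
orientation: [-0.0, 0.999, -0.038, -0.0]
force: [0.4, -0.7, -0.5]
gripper_width: 0.254
```

Call:
carry_out(
  rows=[
    {"tx": 0, "ty": -1, "tz": 0, "rx": 0, "ry": 0, "rz": 0.4, "claw": 0.25},
    {"tx": 0, "ty": -1, "tz": 0, "rx": 0, "ry": 0, "rz": 0.4, "claw": 0.25},
    {"tx": 0, "ty": 0, "tz": 0, "rx": 0, "ry": 0, "rz": 0, "claw": 0.25},
  ],
  newtons=5,
)

```text
time: 13.43
ee_pos: [0.4932, -0.0523, 0.1097]
orientation: [-0.0, 0.999, -0.045, -0.0]
force: [-0.2, -0.9, 0.2]
gripper_width: 0.252
```

```bash
python3 -c "
from h import *
rep()
c=arm.read_camera('side');cv2.imwrite('pics/s6.png',cv2.resize(c['image'][150:290,270:450,::-1],None,fx=4,fy=4,interpolation=cv2.INTER_CUBIC))"
```

```text
t 13.43 a -5.1 tcp [ 0.4932 -0.0523  0.1097] r 0.1459 pegr 0.1460 theta 0.174 push 0.9 F [-0.2 -0.9  0.2]
```

View pics/s6.png

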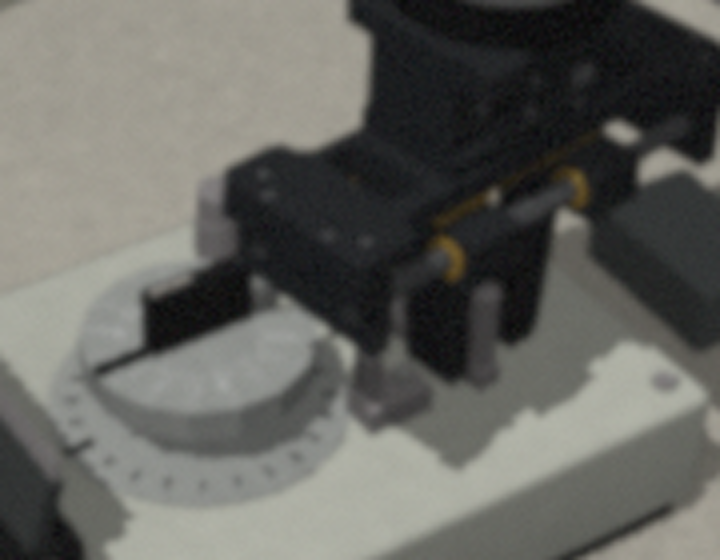

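The peg (485,330) sits between the fingers near the rear one, with the dial unchanged. I'll continue feeling forward.

Call:
carry_out(
  rows=[
    {"tx": 0, "ty": -1, "tz": 0, "rx": 0, "ry": 0, "rz": 0.4, "claw": 0.25},
    {"tx": 0, "ty": -1, "tz": 0, "rx": 0, "ry": 0, "rz": 0.4, "claw": 0.25},
    {"tx": 0, "ty": 0, "tz": 0, "rx": 0, "ry": 0, "rz": 0, "claw": 0.25},
  ],
  newtons=5,
)

```text
time: 13.73
ee_pos: [0.4934, -0.0503, 0.1098]
orientation: [-0.0, 0.999, -0.052, -0.0]
force: [0.0, -0.2, -0.7]
gripper_width: 0.251
```

Call:
carry_out(
  rows=[
    {"tx": 0, "ty": -1, "tz": 0, "rx": 0, "ry": 0, "rz": 0.4, "claw": 0.25},
    {"tx": 0, "ty": -1, "tz": 0, "rx": 0, "ry": 0, "rz": 0.4, "claw": 0.25},
    {"tx": 0, "ty": 0, "tz": 0, "rx": 0, "ry": 0, "rz": 0, "claw": 0.25},
  ],
  newtons=5,
)

```text
time: 13.98
ee_pos: [0.4936, -0.0483, 0.1097]
orientation: [-0.0, 0.998, -0.059, -0.0]
force: [-0.5, -0.4, -0.8]
gripper_width: 0.251
```

Call:
carry_out(
  rows=[
    {"tx": 0, "ty": -1, "tz": 0, "rx": 0, "ry": 0, "rz": 0.4, "claw": 0.25},
    {"tx": 0, "ty": -1, "tz": 0, "rx": 0, "ry": 0, "rz": 0.4, "claw": 0.25},
    {"tx": 0, "ty": 0, "tz": 0, "rx": 0, "ry": 0, "rz": 0, "claw": 0.25},
  ],
  newtons=5,
)

```text
time: 14.23
ee_pos: [0.4939, -0.0463, 0.1098]
orientation: [-0.0, 0.998, -0.066, 0.0]
force: [0.1, -1.0, 0.3]
gripper_width: 0.249
```

Call:
carry_out(
  rows=[
    {"tx": 0, "ty": -1, "tz": 0, "rx": 0, "ry": 0, "rz": 0.4, "claw": 0.25},
    {"tx": 0, "ty": -1, "tz": 0, "rx": 0, "ry": 0, "rz": 0.4, "claw": 0.25},
    {"tx": 0, "ty": 0, "tz": 0, "rx": 0, "ry": 0, "rz": 0, "claw": 0.25},
  ],
  newtons=5,
)

```text
time: 14.48
ee_pos: [0.4942, -0.0443, 0.1097]
orientation: [-0.0, 0.997, -0.073, -0.0]
force: [0.0, -0.6, -0.3]
gripper_width: 0.25
```

Call:
carry_out(
  rows=[
    {"tx": 0, "ty": -1, "tz": 0, "rx": 0, "ry": 0, "rz": 0.4, "claw": 0.25},
    {"tx": 0, "ty": -1, "tz": 0, "rx": 0, "ry": 0, "rz": 0.4, "claw": 0.25},
    {"tx": 0, "ty": 0, "tz": 0, "rx": 0, "ry": 0, "rz": 0, "claw": 0.25},
  ],
  newtons=5,
)

```text
time: 14.73
ee_pos: [0.4945, -0.0424, 0.1098]
orientation: [-0.0, 0.997, -0.08, -0.0]
force: [0.1, -0.2, -1.3]
gripper_width: 0.252
```

Call:
carry_out(
  rows=[
    {"tx": 0, "ty": -1, "tz": 0, "rx": 0, "ry": 0, "rz": 0.4, "claw": 0.25},
    {"tx": 0, "ty": -1, "tz": 0, "rx": 0, "ry": 0, "rz": 0.4, "claw": 0.25},
    {"tx": 0, "ty": 0, "tz": 0, "rx": 0, "ry": 0, "rz": 0, "claw": 0.25},
  ],
  newtons=5,
)

```text
time: 14.98
ee_pos: [0.4948, -0.0405, 0.1098]
orientation: [0.0, 0.996, -0.087, 0.0]
force: [0.7, -1.9, 0.0]
gripper_width: 0.251
```

```bash
python3 -c "
from h import *
rep()"
```

```text
t 14.98 a -9.9 tcp [ 0.4948 -0.0405  0.1098] r 0.1460 pegr 0.1460 theta 0.092 push 1.8 F [ 0.7 -1.9  0. ]
```

Call:
carry_out(
  rows=[
    {"tx": 0, "ty": -1, "tz": 0, "rx": 0, "ry": 0, "rz": 0.4, "claw": 0.25},
    {"tx": 0, "ty": 0, "tz": 0, "rx": 0, "ry": 0, "rz": 0, "claw": 0.25},
  ],
  newtons=5,
)

```text
time: 15.15
ee_pos: [0.495, -0.0397, 0.1098]
orientation: [0.0, 0.996, -0.09, 0.0]
force: [-0.0, -3.4, -0.7]
gripper_width: 0.251
```

Call:
carry_out(
  rows=[
    {"tx": 0, "ty": -1, "tz": 0, "rx": 0, "ry": 0, "rz": 0.4, "claw": 0.25},
    {"tx": 0, "ty": 0, "tz": 0, "rx": 0, "ry": 0, "rz": 0, "claw": 0.25},
  ],
  newtons=5,
)

```text
time: 15.32
ee_pos: [0.4951, -0.0389, 0.1098]
orientation: [0.0, 0.996, -0.094, 0.0]
force: [-0.7, -3.6, 0.0]
gripper_width: 0.249
```

Call:
carry_out(
  rows=[
    {"tx": 0, "ty": -1, "tz": 0, "rx": 0, "ry": 0, "rz": 0.4, "claw": 0.25},
    {"tx": 0, "ty": 0, "tz": 0, "rx": 0, "ry": 0, "rz": 0, "claw": 0.25},
  ],
  newtons=5,
)

```text
time: 15.48
ee_pos: [0.4953, -0.0377, 0.1098]
orientation: [0.0, 0.995, -0.097, 0.0]
force: [-0.3, -2.8, -0.3]
gripper_width: 0.251
```

Call:
carry_out(
  rows=[
    {"tx": 0, "ty": -1, "tz": 0, "rx": 0, "ry": 0, "rz": 0.4, "claw": 0.25},
    {"tx": 0, "ty": 0, "tz": 0, "rx": 0, "ry": 0, "rz": 0, "claw": 0.25},
  ],
  newtons=5,
)

```text
time: 15.65
ee_pos: [0.4955, -0.0363, 0.1098]
orientation: [-0.0, 0.995, -0.101, 0.0]
force: [0.4, 0.2, -0.1]
gripper_width: 0.25
```

Call:
carry_out(
  rows=[
    {"tx": 0, "ty": -1, "tz": 0, "rx": 0, "ry": 0, "rz": 0.4, "claw": 0.25},
    {"tx": 0, "ty": 0, "tz": 0, "rx": 0, "ry": 0, "rz": 0, "claw": 0.25},
  ],
  newtons=5,
)

```text
time: 15.82
ee_pos: [0.4957, -0.0352, 0.1098]
orientation: [-0.0, 0.995, -0.104, -0.0]
force: [-0.4, -0.1, 0.3]
gripper_width: 0.249
```

Call:
carry_out(
  rows=[
    {"tx": 0, "ty": -1, "tz": 0, "rx": 0, "ry": 0, "rz": 0.4, "claw": 0.25},
    {"tx": 0, "ty": 0, "tz": 0, "rx": 0, "ry": 0, "rz": 0, "claw": 0.25},
  ],
  newtons=5,
)

```text
time: 15.98
ee_pos: [0.4959, -0.0343, 0.1097]
orientation: [-0.0, 0.994, -0.107, -0.0]
force: [-0.2, 0.8, -0.3]
gripper_width: 0.245
```

Call:
carry_out(
  rows=[
    {"tx": 0, "ty": -0.7, "tz": 0, "rx": 0, "ry": 0, "rz": 0.3, "claw": 0.25},
    {"tx": 0, "ty": 0, "tz": 0, "rx": 0, "ry": 0, "rz": 0, "claw": 0.25},
  ],
  newtons=5,
)

```text
time: 16.15
ee_pos: [0.4961, -0.0337, 0.1097]
orientation: [-0.0, 0.994, -0.11, -0.0]
force: [0.3, 0.1, -0.7]
gripper_width: 0.254
```

```bash
python3 -c "
from h import *
rep()
c=arm.read_camera('side');cv2.imwrite('pics/s7.png',cv2.resize(c['image'][150:290,270:450,::-1],None,fx=4,fy=4,interpolation=cv2.INTER_CUBIC))"
```

```text
t 16.15 a -12.6 tcp [ 0.4961 -0.0337  0.1097] r 0.1460 pegr 0.1461 theta 0.046 push -0.2 F [ 0.3  0.1 -0.7]
```

View pics/s7.png

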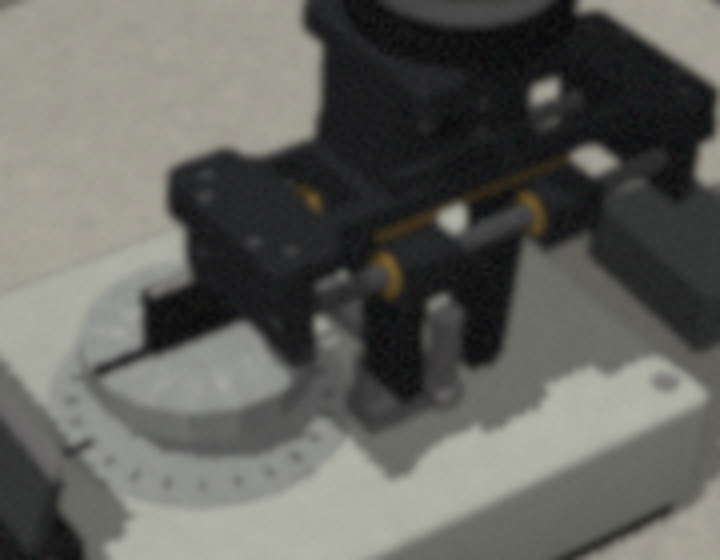

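The peg (445,345) has moved ahead of the rear finger and stays there without contact, so it looks snapped in. I'll open, lift clear and verify.

Call:
carry_out(
  rows=[
    {"tx": 0, "ty": 0, "tz": 0, "rx": 0, "ry": 0, "rz": 0, "claw": 0.4},
    {"tx": 0, "ty": 0, "tz": 0, "rx": 0, "ry": 0, "rz": 0, "claw": 0.4},
    {"tx": 0, "ty": 0, "tz": 0, "rx": 0, "ry": 0, "rz": 0, "claw": 0.4},
    {"tx": 0, "ty": 0, "tz": -20, "rx": 0, "ry": 0, "rz": 0, "claw": 0.4},
    {"tx": 0, "ty": 0, "tz": -30, "rx": 0, "ry": 0, "rz": 0, "claw": 0.4},
  ],
)

```text
time: 16.62
ee_pos: [0.4948, -0.0336, 0.1584]
orientation: [-0.001, 0.994, -0.11, -0.003]
force: [0.6, -0.0, 0.6]
gripper_width: 0.402
```

Call:
carry_out(
  rows=[
    {"tx": 0, "ty": 20, "tz": -30, "rx": 0, "ry": 0, "rz": 0, "claw": 0.4},
    {"tx": 0, "ty": 38, "tz": 0, "rx": 0, "ry": 0, "rz": 0, "claw": 0.4},
    {"tx": 0, "ty": 38, "tz": 0, "rx": 0, "ry": 0, "rz": 0, "claw": 0.4},
    {"tx": 0, "ty": 38, "tz": 0, "rx": 0, "ry": 0, "rz": 0, "claw": 0.4},
    {"tx": 0, "ty": 38, "tz": 0, "rx": 0, "ry": 0, "rz": 0, "claw": 0.4},
  ],
)

```text
time: 17.03
ee_pos: [0.4578, -0.2033, 0.19]
orientation: [0.0, 0.994, -0.11, 0.0]
force: [0.8, -0.1, -0.6]
gripper_width: 0.4
```

```bash
python3 - <<'E'
from h import *
np.set_printoptions(precision=4,suppress=True)
H=np.array([.6385,-.066])
for n in("top","side"):
    c=arm.read_camera(n)
    if n=="top": cv2.imwrite("pics/t8.png",cv2.resize(c["image"][140:290,250:480,::-1],None,fx=3.4,fy=3.4,interpolation=cv2.INTER_CUBIC))
    for t,z in dict(dial_grip=.118,dial_pointer=.105,lock_hinge=.097,lock_peg=.135,slide_box=0).items():
        for m in arm.mark_of(n,t)[:1]:
            w=atz(c,m["at"],z);u=w[:2]-H;print(n,t,m["score"],w,(np.arctan2(u[1],u[0])%6.2832-np.radians(166.6)) if t=="lock_peg" else "")
E
```

```text
top dial_pointer 0.67 [0.5863 0.0508 0.105 ] 
top lock_hinge 0.62 [ 0.6387 -0.0674  0.097 ] 
top lock_peg 0.66 [ 0.4952 -0.0406  0.135 ] 0.05868341781135156
top slide_box 0.58 [ 0.5235 -0.267   0.    ] 
side dial_grip 0.69 [0.5758 0.0078 0.118 ] 
side dial_pointer 0.55 [0.5866 0.0513 0.105 ] 
side lock_hinge 0.95 [ 0.6396 -0.0711  0.097 ] 
side lock_peg 0.97 [ 0.4917 -0.0307  0.135 ] -0.0021405559953060482
side slide_box 0.97 [ 0.5253 -0.255   0.    ]
```

View pics/t8.png

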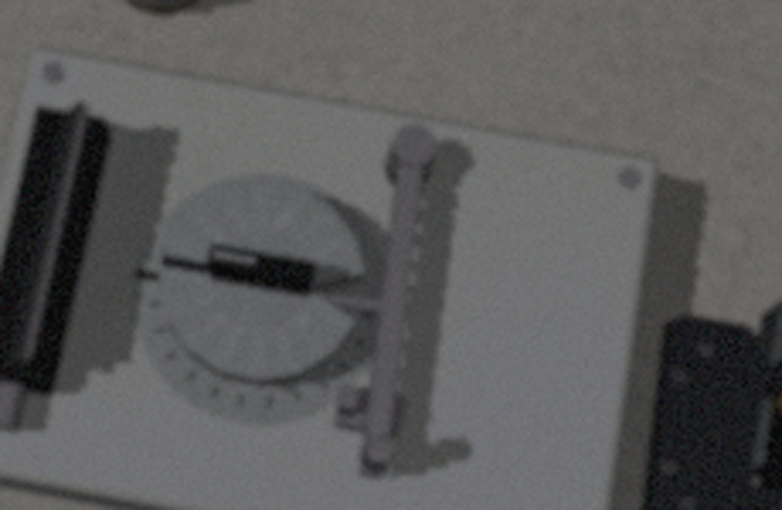

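The arm stays closed with nothing touching it: bar from (412,150) to (375,465), nose in the notch at (360,300), and the pointer still toward the tick. I'm handing in.

```bash
python3 -c "
from rig import arm
print(arm.sign_off())"
```

```text
the job is handed in; nothing more can be done
None
```

The dial is on zero and let go, the locking arm is snapped into its catch and stays there untouched, and the job is handed in.

**Dial:** I turned it clockwise about 125° in a single grasp, then released it. The bar, pointer and zero tick then agreed to within about 3° in the top view. One marker reading from the side camera differed by about 9°, but after the arm was locked both cameras showed the pointer tip in the same place, near zero.

**Locking arm:** I pushed the peg in 1–2 mm steps. The push force rose to about 3.6 N at the dome and then dropped to zero as the arm snapped in. I stopped there, so I did not press on to feel the stop itself.

**Last check:** With the gripper backed off, the final top view shows the nose in the notch. The arm angle reads about 0.06 rad from the top camera and about 0.00 from the side. They differ by about 10 mm at the peg, but both are well under 0.22.

**Other objects:** The slide box was read again at the end and had not moved apart from detection noise. The jar and cassette were not measured again, but the arm never went near them.

My first batch of move calls was refused because rows must list every field; nothing moved as a result.

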